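# Tick off the picked stock bins in list order

## Task

Tick off the picking list at the parts counter: with a fingertip, lightly press the soft-capped white plunger on the front of the bearing bin all the way down, then that of the bolt bin, then that of the angle-bracket bin, in this order; each stays down by itself. Leave the plunger of the carton bin up, press gently and without pushing, tipping or lifting any bin, and do not disturb the can, the tape roll or the spanner. Finish with the hand clear of everything.

Things in the scene. Friction and masses are not known exactly. Their poses are not given: they have to be found in the camera images.
- bearing_bin: Loose blue bin, 160 x 130 mm, 55 mm high, about 1 kg, filled with flat round steel ring bearings (52 mm outside, 18 mm dark bore), contents up to 66 mm high. Origin: centre of its underside, z up; its -x side is the front, roughly to the robot. In front, one piece with it, a black 50 x 50 mm block, 58 mm high, centred 105 mm from the origin; the white plunger stands in its top. The four bins differ only in contents.
- bearing_key_top (a point): Centre of the flat top of the bearing bin's round white plunger, 34 mm across. It is 78 mm above the counter when the plunger is up (20 mm proud of the black block), 68 mm when fully down and let go (10 mm proud). The cap is soft: it gives about 1 mm per 2 N, up to 6 mm, and springs back, so press about 3 mm beyond the 10 mm of travel.
- bearing_key (a joint): Travel of the bearing bin's plunger without its soft cap, m: 0 fully up, 0.010 fully down (a stop). It slides straight down against about 2.5 N of friction, has no return spring and stays where it is left. It starts between 0 and 0.0015.
- bolt_bin: Loose blue bin, 160 x 130 mm, 55 mm high, about 1 kg, filled with long hexagon-headed steel bolts (about 115 mm long) lying along it, contents up to 66 mm high. Origin: centre of its underside, z up; its -x side is the front, roughly to the robot. In front, one piece with it, a black 50 x 50 mm block, 58 mm high, centred 105 mm from the origin; the white plunger stands in its top. The four bins differ only in contents.
- bolt_key_top (a point): Centre of the flat top of the bolt bin's round white plunger, 34 mm across. It is 78 mm above the counter when the plunger is up (20 mm proud of the black block), 68 mm when fully down and let go (10 mm proud). The cap is soft: it gives about 1 mm per 2 N, up to 6 mm, and springs back, so press about 3 mm beyond the 10 mm of travel.
- bolt_key (a joint): Travel of the bolt bin's plunger without its soft cap, m: 0 fully up, 0.010 fully down (a stop). It slides straight down against about 2.5 N of friction, has no return spring and stays where it is left. It starts between 0 and 0.0015.
- bracket_bin: Loose blue bin, 160 x 130 mm, 55 mm high, about 1 kg, filled with L-shaped aluminium angle brackets (50 mm legs, one leg upright), contents up to 66 mm high. Origin: centre of its underside, z up; its -x side is the front, roughly to the robot. In front, one piece with it, a black 50 x 50 mm block, 58 mm high, centred 105 mm from the origin; the white plunger stands in its top. The four bins differ only in contents.
- bracket_key_top (a point): Centre of the flat top of the bracket bin's round white plunger, 34 mm across. It is 78 mm above the counter when the plunger is up (20 mm proud of the black block), 68 mm when fully down and let go (10 mm proud). The cap is soft: it gives about 1 mm per 2 N, up to 6 mm, and springs back, so press about 3 mm beyond the 10 mm of travel.
- bracket_key (a joint): Travel of the bracket bin's plunger without its soft cap, m: 0 fully up, 0.010 fully down (a stop). It slides straight down against about 2.5 N of friction, has no return spring and stays where it is left. It starts between 0 and 0.0015.
- carton_bin: Loose blue bin, 160 x 130 mm, 55 mm high, about 1 kg, filled with four small closed cardboard cartons, contents up to 66 mm high. Origin: centre of its underside, z up; its -x side is the front, roughly to the robot. In front, one piece with it, a black 50 x 50 mm block, 58 mm high, centred 105 mm from the origin; the white plunger stands in its top. The four bins differ only in contents.
- carton_key_top (a point): Centre of the flat top of the carton bin's round white plunger, 34 mm across. It is 78 mm above the counter when the plunger is up (20 mm proud of the black block), 68 mm when fully down and let go (10 mm proud). The cap is soft: it gives about 1 mm per 2 N, up to 6 mm, and springs back, so press about 3 mm beyond the 10 mm of travel.
- carton_key (a joint): Travel of the carton bin's plunger without its soft cap, m: 0 fully up, 0.010 fully down (a stop). It slides straight down against about 2.5 N of friction, has no return spring and stays where it is left. It starts between 0 and 0.0015.
- can: Bystander: plain metal can standing upright, 60 mm across, 140 mm high. Origin at the centre of its underside.
- tape: Bystander: brown tape roll lying flat, 90 mm outside, 25 mm high. Origin at the centre of its underside.
- spanner: Bystander: steel spanner, 160 mm long, lying on the counter in front of the bins. Origin on its underside, x axis along its length towards the jaw.

How it is judged:
On the way, in this order (a step that is already met when the one before it is completed fails the run):
1. the bearing bin's plunger is down, the other three still up (value of joint bearing_key above 0.007 m and value of joint each of bolt_key, bracket_key, carton_key below 0.003 m), for 0.1 s.
2. the bolt bin's plunger is down too, bracket and carton still up (value of joint each of bearing_key, bolt_key above 0.007 m and value of joint each of bracket_key, carton_key below 0.003 m), for 0.1 s.
3. the bracket bin's plunger is down too, carton still up (value of joint each of bearing_key, bolt_key, bracket_key above 0.007 m and value of joint carton_key below 0.003 m), for 0.1 s.
At the end, for the whole second after the job is handed in: The plungers of the bearing, bolt and bracket bins are at least 7 mm down (of 10 mm), the carton bin's less than 3 mm; every bin stands level (within 0.1 rad), at rest, within 20 mm of where it stood; can, tape roll and spanner are within 30 mm of where they lay (all of step 3 and distance of each of bearing_bin, bolt_bin, bracket_bin, carton_bin from where it was at the start of the episode below 0.02 m and angle between each of bearing_bin, bolt_bin, bracket_bin, carton_bin's own z axis and vertical below 0.1 rad and distance of each of can, tape, spanner from where it was at the start of the episode below 0.03 m and linear speed of each of bearing_bin, bolt_bin, bracket_bin, carton_bin below 0.02 m/s); the robot touches nothing.
It fails at once if a plunger pressed out of order (bolt before bearing, or bracket before bolt) ((value of joint bolt_key above 0.004 m and value of joint bearing_key below 0.0065 m) or (value of joint bracket_key above 0.004 m and value of joint bolt_key below 0.0065 m)).
It fails at once if the carton bin's plunger pressed (4 mm or more) (value of joint carton_key above 0.004 m).
It fails at once if a bin pushed, lifted or carried more than 20 mm, or tipped by more than 0.15 rad (distance of any of bearing_bin, bolt_bin, bracket_bin, carton_bin from where it was at the start of the episode above 0.02 m or angle between any of bearing_bin, bolt_bin, bracket_bin, carton_bin's own z axis and vertical above 0.15 rad).
It fails at once if a bin or its plunger pressed hard: more than 25 N (contact force between any of the arm, the fingers and bearing_bin above 25 N or contact force between any of the arm, the fingers and bolt_bin above 25 N or contact force between any of the arm, the fingers and bracket_bin above 25 N or contact force between any of the arm, the fingers and carton_bin above 25 N).
It fails at once if the can, tape roll or spanner moved more than 30 mm (distance of any of can, tape, spanner from where it was at the start of the episode above 0.03 m).
It also fails if it takes over 48 s, if anything falls off the work surface, if the arm or the gripper's body presses on something with over 40 N, if the wrist force passes 120 N, or if a joint passes its speed limit or range.

## Robot

A 6-joint arm with a two-finger parallel gripper is mounted at the origin on the work surface. World frame = base frame: x ahead of the robot, y to its left, z up, the work surface at z = 0. Lengths are in m, angles in rad, forces in N, time in s.
With the tool pointing down it reaches from about 0.375 to 0.9 m from the base axis. Payload 3.1 kg.
Tool frame: the origin (TCP) lies on the centre line of the jaws, within the pads' length; the fingertips stand 8 mm ahead of it and the grasp point (between the pads) lies 11 mm behind it; z points along the fingers, y is the direction in which the jaws open and shut (so a half turn about z gives the same grasp; the last joint's range is limited). The gripper opens to 87 mm and grips with 3 to 60 N. Pads are 19 mm wide; open, the fingers measure 117 mm over their backs; the gripper's body (75 mm by 190 mm) begins 51 mm behind the grasp point.
Start: joints at [-1.359, 0.527, 1.433, -0, 1.181, -0.178], TCP at [0.238, -0.578, 0.231] pointing down, gripper open.
Joint ranges: [-3.08, 3.08], [-0.75, 2.2], [0.22, 2.44], [-1.43, 4.57], [0, 2.65], [-2.85, 2.85]. Speed limits (rad/s): [2.79, 2.79, 3.14, 3.14, 3.14, 3.14].

## Interface

Orientations are given as [roll, pitch, yaw] about the fixed x, y, z axes, in that order (R = Rz(yaw) Ry(pitch) Rx(roll)).
In Python, from workcell import monitor, viewer, ticket gives the robot as it stands.
- The arm moves only by the tool drive_tool, never from a script. Its arguments are lists of equal length, an entry for each row: "linear": the shift along the tool's x, y, z in cm, a list of three; "turn": the turn, a rotation vector about the tool's x, y, z in degrees, a list of three; "jaw": the opening, from 0 (shut) to 1 (fully open). A call has 1 to 10 rows; each row is the pose to reach, as a shift and turn from the pose commanded when the call began, along the tool's axes at that moment; what a row does not reach only later rows make up. A row lasts 1/12 s, in which the tool goes at most 41.7 mm and 7.16 degrees, less where a joint would pass 70% of its speed; a pose out of reach is approached as far as the arm can. A call with a gripper value outside its range is refused whole. The fingers move at their own pace and stop on an object; "grip_force" is the grip in N (left out, the last holds). Time passes only in rows, so rows that repeat a pose let the fingers close. It gives the time, the measured TCP pose, the force and the opening at its end, in the units of the state.
- monitor.observe(): the state, without advancing time (a new reading comes with each control period).
- viewer.snapshot(name): name is "side" or "top"; returns a dict with "pixels" (400x640x3 uint8, red, green, blue), "mtx" (3x3 intrinsics, pixels), "k1" (the pictures are not rectified: a ray, as slopes to the right and down, at radius r is drawn at 1 + k1 r^2 times it, then the intrinsics apply), "rvec" (rotation vector, rad) and "tvec" (3), from world to camera coordinates, as OpenCV has them. Camera axes: x right, y down, z forward; pixel columns grow to the right and rows downward; lengths in m; the calibration is good to about 2 mm. A picture is of the moment at which its call begins. There is no depth.
- ticket.close_job(): hands the job in, once; it reports no verdict.
The state is a dict: "clock": time; "joint_pos": joint angles; "dq": joint speeds; "joint_efforts": joint torques, N m; "ee_pos": TCP position; "tool_rot": TCP orientation; "contact_force": force on the tool from outside, world axes, zero at the start; "ft_torque": the same for the moment, N m; "grip_width": finger opening in m.
Only numpy, scipy, OpenCV 4.12 (cv2) and the standard library are available. Lean on these libraries where they do the work, as an engineer would, in place of code of your own. Each camera call takes 0.05 s, during which the arm holds its last target. There are 200 camera calls.

## Working session

There is one attempt and no reset: what is moved stays moved. The work goes in short steps, Python scripts to look and compute and a tool call to move; the robot and the scene stay as the last step left them, time stands still between calls to the robot, and variables do not carry over. Pictures are saved under pics/ and viewed, about 8 in all and at most 12, crops included, and the job is handed in when it is done.

Besides the shell and the picture viewer there is one more tool, called after "Emit:" as name(argument=value, ...) on one line, values as JSON. drive_tool: Moves the arm, as the interface text tells. Its arguments: {"type":"object","properties":{"linear":{"type":"array"},"turn":{"type":"array"},"jaw":{"type":"array"},"grip_force":{"type":"number"}},"required":["linear","turn","jaw"]}

```bash
mkdir -p pics
python3 - <<'E'
from workcell import monitor, viewer
import cv2,json
s=monitor.observe();print(s)
for n in("top","side"):
    d=viewer.snapshot(n);cv2.imwrite(f"pics/{n}0.png",d["pixels"][:,:,::-1]);print(n,d["mtx"],d["k1"],d["rvec"],d["tvec"])
E
```

```text
{'clock': 0.0, 'joint_pos': array([-1.35849812e+00,  5.28472893e-01,  1.43391287e+00, -3.34612427e-05,
        1.18140365e+00, -1.78554992e-01]), 'dq': array([ 1.85513154e-03,  5.13524854e-04, -4.78959890e-04,  1.96273244e-04,
       -4.81453071e-05,  3.06281284e-04]), 'joint_efforts': array([-1.33608879e-03, -4.40036559e+01, -1.76592118e+01,  6.32473198e-02,
        5.81236265e-02, -1.57871523e-04]), 'ee_pos': array([ 0.23794213, -0.57714894,  0.22956413]), 'tool_rot': array([-3.13942532e+00, -3.59725522e-04,  3.90865543e-01]), 'contact_force': array([ 0.32137989, -0.08827086,  0.28235143]), 'ft_torque': array([-0.0330085 , -0.03942917, -0.00043531]), 'grip_width': 0.08693801525975507}
top [[504.1113336    0.         324.8358079 ]
 [  0.         504.1113336  195.41537003]
 [  0.           0.           1.        ]] -0.06061789598590366 [ 2.19716218 -2.1415936   0.06948899] [0.01350394 0.50877498 1.22900864]
side [[376.19468993   0.         314.72533486]
 [  0.         376.19468993 201.20984852]
 [  0.           0.           1.        ]] -0.03929229953528821 [ 0.90831521 -2.49224591  1.06487728] [0.40661762 0.28203772 0.76495958]
```

View pics/top0.png

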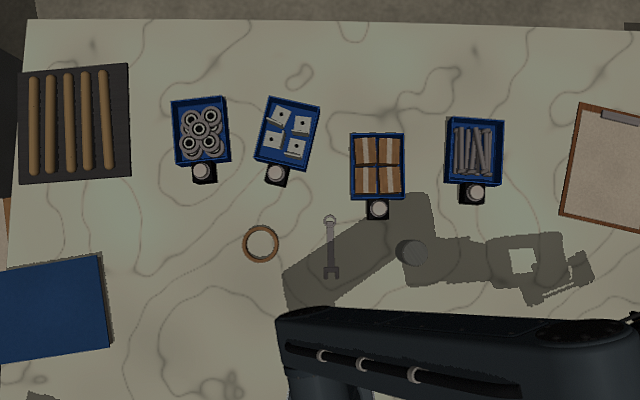

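View pics/side0.png

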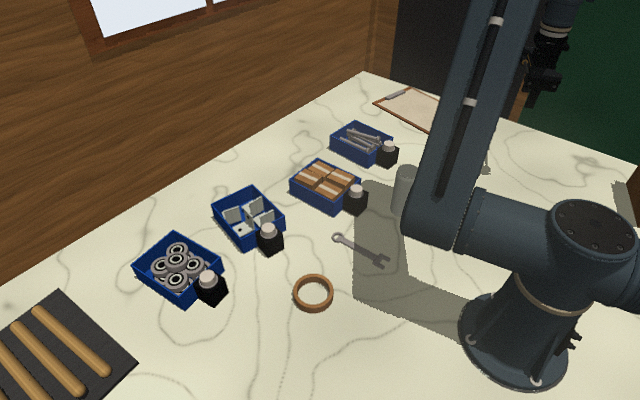

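The top view shows the plungers at about (202,171) bearing, (276,173) bracket, (378,209) carton and (475,193) bolt. In the side view they are at (208,279), (268,230), (356,190) and (389,147). The can is at (411,252), the tape at (261,244) and the spanner at about (331,247). Next I'll measure the caps.

```bash
cat > h.py <<'E'
import cv2,numpy as np
from workcell import monitor, viewer
SEED={"top":dict(bearing=(202,171),bracket=(276,173),carton=(378,209),bolt=(475,193)),
"side":dict(bearing=(208,279),bracket=(268,230),carton=(356,190),bolt=(389,147))}
def ray(d,uv):
    K,k=d["mtx"],d["k1"]
    dist=np.array([k,0,0,0,0.])
    p=cv2.undistortPoints(np.array([[uv]],float),K,dist,R=None)[0,0]
    R=cv2.Rodrigues(np.array(d["rvec"]))[0]
    return -R.T@np.array(d["tvec"]).ravel(), R.T@np.array([p[0],p[1],1])
def onplane(d,uv,z):
    o,r=ray(d,uv);return o+r*(z-o[2])/r[2]
def tri(a,b):
    (o1,r1),(o2,r2)=a,b
    s=np.linalg.lstsq(np.c_[r1,-r2],o2-o1,rcond=None)[0]
    p,q=o1+s[0]*r1,o2+s[1]*r2
    return (p+q)/2,np.linalg.norm(p-q)
def cap(d,seed,w=16):
    u,v=seed;c=d["pixels"][v-w:v+w+1,u-w:u+w+1].astype(int)
    hsv=cv2.cvtColor(c.astype(np.uint8),cv2.COLOR_RGB2HSV)
    return c,hsv
E
python3 - <<'E'
from h import *
rows=[]
for n in("top","side"):
    d=viewer.snapshot(n);r=[]
    for k,(u,v) in SEED[n].items():
        c=d["pixels"][v-20:v+21,u-20:u+21,::-1];r.append(cv2.resize(c,(200,200),interpolation=cv2.INTER_NEAREST))
        g=c.max(2); print(n,k);print(g[8:34:2,6:36:2])
    rows.append(np.hstack(r))
cv2.imwrite("pics/crops.png",np.vstack(rows))
E
```

```text
top bearing
[[ 73  83 100  59  31  31  26  34  63  84 106 107 116 109  73]
 [ 77 103 105 113  73  46  16  10  15  16  13  12   9  41  38]
 [ 38  41  12  11   2  33  64  39  76   5  14  13   2   0  68]
 [ 33  37   6   9 145 136 134 138 109  67   6  10   1   1  86]
 [147 153   0 146 133 131 132 133 138  31 101   8   0   1  85]
 [135 143   7 142 131 132 132 134 136  93  82   3   1   2  56]
 [135 139   3 143 132 133 134 134 137  81  83   4   2   3  61]
 [134 138   0 145 133 134 134 134 140  44  90   6   2   1  33]
 [134 138  26  54 143 137 137 141  52  76  79  12   3   5   7]
 [134 138  68   4  83  73  55  56  79  97   6  14   5   3   0]
 [134 137  65  12   9   7  56  49   0  12  17  20   9   4   0]
 [134 136 105   6  13   8   2   1   0   2   2   4   0   0   0]
 [134 134 140 152  29   0   0   0   0  14  20  49  72 129 151]]
top bracket
[[ 32  30  30  14  72 108  90  55  41  43  41  41  94  92  91]
 [149 132  86  28  15  14  12   3  52 118 116  61  47  46  41]
 [138 138 146   8   8  46  46  54  67  17  14  12  31  99 106]
 [138 132 117   0  92 144 136 136 141  66  49  12  18   2  36]
 [12
[... 4851 characters left out ...]
6 219]
 [ 90 118  93  75  72  72  79 112  81 188 220 217 215 216 222]
 [ 83  80  90  91  75 221 208 209 208 213 217 221 222 218 221]
 [140  99  90 107  83 207 206 206 207 205 209 211 211 204 204]
 [ 81  82  81  97  83 130 198 204 202 186 216 223 222 222 219]
 [ 79  90  49  54  89 103 109 118 130 130  40  63 219 222 221]
 [128  52  46  43  79 102 111 122 125 135  38  43 178 219 219]
 [ 81  38  50  43  43  70 130 128 116  54  42  39 236 219 222]
 [ 90  37  43  42  39  39  46  42  47  43  40  36 231 220 220]
 [ 85  40  39  43  43  40  42  43  37  43  40  29 225 219 219]
 [ 70  43  40  42  44  44  38  37  42  45  40  36 223 220 220]
 [ 59  41  37  39  37  40  39  44  40  38  41  81 219 218 216]]
```

View pics/crops.png

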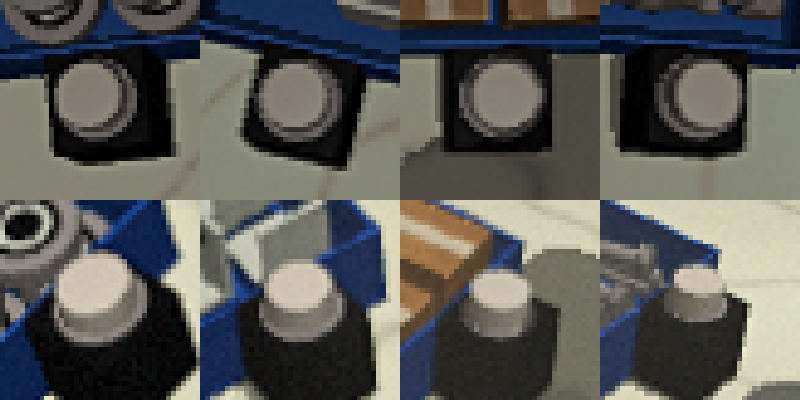

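The crops show each cap's bright top disc clearly, with the collar and side wall darker. I'll threshold the tops and triangulate them.

```bash
cat >> h.py <<'E'
def disc(d,seed,lo,w=14):
    u,v=seed;c=d["pixels"][v-w:v+w+1,u-w:u+w+1]
    hsv=cv2.cvtColor(c,cv2.COLOR_RGB2HSV).astype(int)
    hue_ok=(c[...,0].astype(int)-c[...,1]>=4)   # cap pinkish, counter greenish-cream
    m=((c.max(2)>lo)&hue_ok).astype(np.uint8)
    m=cv2.morphologyEx(m,cv2.MORPH_OPEN,cv2.getStructuringElement(cv2.MORPH_ELLIPSE,(3,3)))
    n,l,st,ce=cv2.connectedComponentsWithStats(m,connectivity=4)
    i=max(range(1,n),key=lambda i:st[i,4]-8*np.hypot(*(ce[i]-w)))
    return ce[i]+np.array([u-w,v-w]),st[i]
E
python3 - <<'E'
from h import *
T,S=viewer.snapshot("top"),viewer.snapshot("side")
print(T["pixels"][193,475],T["pixels"][193,490],S["pixels"][144,389],S["pixels"][144,410])
for k in SEED["top"]:
    a,sa=disc(T,SEED["top"][k],112);b,sb=disc(S,SEED["side"][k],160)
    p,e=tri(ray(T,a),ray(S,b))
    print(k,a.round(1),sa[2:],b.round(1),sb[2:],"tri",p.round(4),"gap",round(e,4),"plane78 top",onplane(T,a,.078).round(4),"side",onplane(S,b,.078).round(4))
E
```

```text
[133 127 116] [135 138 122] [202 192 176] [220 216 189]
bearing [199.5 170. ] [ 12  13 131] [206.6 275.6] [ 15  12 142] tri [0.5576 0.3286 0.0724] gap 0.0014 plane78 top [0.5573 0.3276 0.078 ] side [0.5529 0.3299 0.078 ]
bracket [274.6 172. ] [ 14  13 132] [267.7 227.1] [ 13  11 105] tri [0.5565 0.1466 0.0739] gap 0.0017 plane78 top [0.5566 0.1466 0.078 ] side [0.5527 0.1485 0.078 ]
carton [379.2 207.4] [ 14  12 125] [356.1 188. ] [12  9 72] tri [ 0.478  -0.1047  0.0716] gap 0.0019 plane78 top [ 0.4784 -0.1036  0.078 ] side [ 0.4733 -0.099   0.078 ]
bolt [476.6 191.9] [ 13  13 131] [389.  143.2] [11  6 48] tri [ 0.5207 -0.3357  0.0729] gap 0.0013 plane78 top [ 0.5208 -0.3339  0.078 ] side [ 0.5167 -0.3294  0.078 ]
```

All four caps triangulate to 72–74 mm against 78 mm expected. The ray gap is under 2 mm, so this fits the calibration error, and xy is good to about 4 mm on a cap of 17 mm radius. Spacing and reach agree too. Next I shut the jaws and go to the bearing bin at height, going round in front of the base.

Emit:
drive_tool(linear=[[42,-34,0],[42,-34,0],[42,-34,0],[42,-34,0],[42,-34,0],[42,-34,0],[42,-34,0],[42,-34,0],[42,-34,0],[42,-34,0]], turn=[[0,0,0],[0,0,0],[0,0,0],[0,0,0],[0,0,0],[0,0,0],[0,0,0],[0,0,0],[0,0,0],[0,0,0]], jaw=[0,0,0,0,0,0,0,0,0,0])

```text
clock: 1.13
ee_pos: [0.4383, -0.2103, 0.2308]
tool_rot: [3.141, -0.0, 0.39]
contact_force: [0.8, 0.7, -0.3]
grip_width: 0.0284
```

Emit:
drive_tool(linear=[[31,-44.5,0],[31,-44.5,0],[31,-44.5,0],[31,-44.5,0],[31,-44.5,0],[31,-44.5,0],[31,-44.5,0],[31,-44.5,0],[31,-44.5,0],[31,-44.5,0]], turn=[[0,0,0],[0,0,0],[0,0,0],[0,0,0],[0,0,0],[0,0,0],[0,0,0],[0,0,0],[0,0,0],[0,0,0]], jaw=[0,0,0,0,0,0,0,0,0,0])

```text
clock: 1.97
ee_pos: [0.5277, 0.197, 0.2307]
tool_rot: [3.141, -0.0, 0.391]
contact_force: [1.3, -0.6, -0.5]
grip_width: 0.0006
```

```bash
cat >> h.py <<'E'
from scipy.spatial.transform import Rotation as Ro
def go(p):
    s=monitor.observe();return (Ro.from_euler("xyz",s["tool_rot"]).inv().apply(np.array(p)-s["ee_pos"])*100).round(2), s["ee_pos"].round(4), s["dq"].round(3)
E
python3 -c "
from h import *
print(go([.557,.328,.231]))"
```

```text
(array([  7.71, -10.99,  -0.03]), array([0.5277, 0.197 , 0.2307]), array([ 0.861,  0.351, -0.644, -0.007,  0.277,  0.858]))
```

Emit:
drive_tool(linear=[[7,-10,0],[7,-10,0],[7,-10,0],[7,-10,0],[7,-10,0],[7,-10,0],[7,-10,0]], turn=[[0,0,0],[0,0,0],[0,0,0],[0,0,0],[0,0,0],[0,0,0],[0,0,0]], jaw=[0,0,0,0,0,0,0])

```text
clock: 2.55
ee_pos: [0.5538, 0.3125, 0.2303]
tool_rot: [3.141, 0.001, 0.39]
contact_force: [0.2, -1.1, 1.0]
grip_width: 0.0004
```

```bash
python3 -c "
from h import *
print(go([.557,.328,.106]))"
```

```text
(array([ 0.9 , -1.32, 12.43]), array([0.5538, 0.3125, 0.2303]), array([-0.013, -0.007,  0.001,  0.003, -0.002, -0.001]))
```

Now settled. I descend to 20 mm above the cap (TCP z 0.106) and take a look.

Emit:
drive_tool(linear=[[0.9,-1.3,3],[0.9,-1.3,6],[0.9,-1.3,9],[0.9,-1.3,11],[0.9,-1.3,12.4],[0.9,-1.3,12.4],[0.9,-1.3,12.4],[0.9,-1.3,12.4]], turn=[[0,0,0],[0,0,0],[0,0,0],[0,0,0],[0,0,0],[0,0,0],[0,0,0],[0,0,0]], jaw=[0,0,0,0,0,0,0,0])

```text
clock: 3.22
ee_pos: [0.5587, 0.3287, 0.1079]
tool_rot: [3.141, -0.002, 0.389]
contact_force: [-0.1, -0.4, -0.1]
grip_width: 0.0004
```

```bash
python3 -c "
from h import *
print(go([.557,.328,.086]))
a=viewer.snapshot('side')['pixels'][210:330,130:290,::-1];b=viewer.snapshot('top')['pixels'][90:210,130:290,::-1]
cv2.imwrite('pics/b1.png',cv2.resize(np.hstack([a,b]),(800,300),interpolation=cv2.INTER_CUBIC))"
```

```text
(array([-0.19, -0.  ,  2.19]), array([0.5587, 0.3287, 0.1079]), array([ 0.008, -0.015, -0.011,  0.001, -0.002,  0.001]))
```

View pics/b1.png

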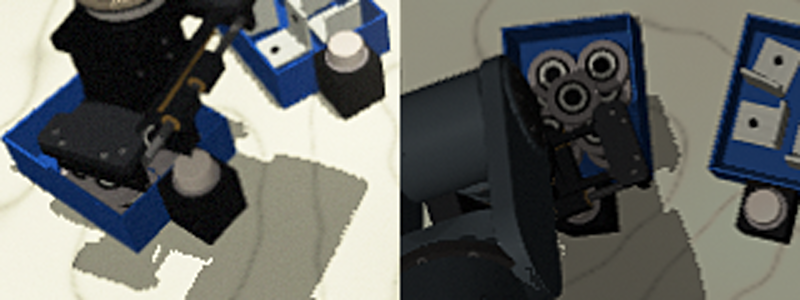

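The crop shows the fingers just above and beside the bearing cap, at about (160,150) against the cap at (195,165). I'll overlay the projected fingertip to check alignment before pressing.

```bash
python3 -c "
from h import *
d=viewer.snapshot('side');s=monitor.observe();R=Ro.from_euler('xyz',s['tool_rot'])
pr=lambda P:cv2.projectPoints(np.array([P],float),np.array(d['rvec']),np.array(d['tvec']),d['mtx'],np.array([d['k1'],0,0,0,0.]))[0][0,0]
t=pr(s['ee_pos']+R.apply([0,0,.008]));c=pr([.5573,.328,.078]);t2=pr(s['ee_pos']+R.apply([0,0,-.04]))
print(t,t2,c)
f=6;x0,y0=160,220
a=cv2.resize(np.ascontiguousarray(d['pixels'][y0:y0+95,x0:x0+100,::-1]),None,fx=f,fy=f,interpolation=cv2.INTER_CUBIC)
a=cv2.convertScaleAbs(a,alpha=1.6,beta=30)
for p,col in((t,(0,0,255)),(t2,(0,255,255)),(c,(0,255,0))): cv2.circle(a,(int((p[0]-x0+.5)*f),int((p[1]-y0+.5)*f)),5,col,-1)
cv2.imwrite('pics/b2.png',a)"
```

```text
[202.78267048 267.60359205] [197.60835404 253.13597386] [206.00124004 273.88045697]
```

View pics/b2.png

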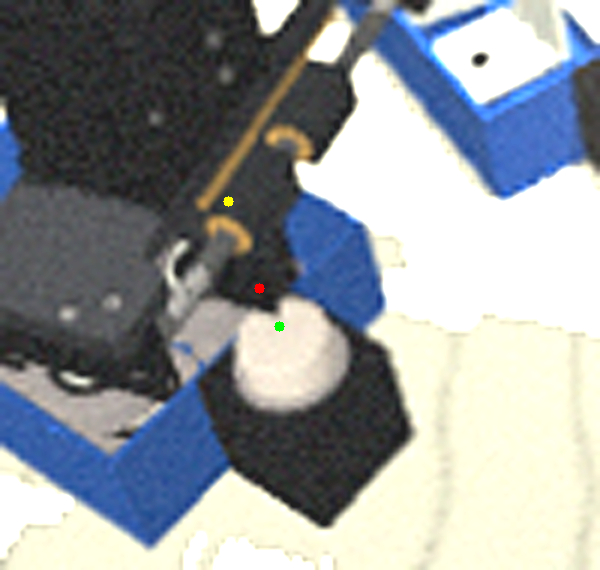

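The projected fingertip (260,288) agrees with the visible tip, about 22 mm above the cap. The cap's visible centre is about 2 px off, which is 3–4 mm, so I shift x by −2 mm and press slowly in stages.

Emit:
drive_tool(linear=[[-0.2,-0.1,0.8],[-0.2,-0.1,1.5],[-0.2,-0.1,1.8],[-0.2,-0.1,2.1],[-0.2,-0.1,2.4],[-0.2,-0.1,2.6],[-0.2,-0.1,2.8],[-0.2,-0.1,2.9],[-0.2,-0.1,2.9]], turn=[[0,0,0],[0,0,0],[0,0,0],[0,0,0],[0,0,0],[0,0,0],[0,0,0],[0,0,0],[0,0,0]], jaw=[0,0,0,0,0,0,0,0,0])

```text
clock: 4.12
ee_pos: [0.5551, 0.3295, 0.0773]
tool_rot: [-3.141, 0.001, 0.391]
contact_force: [-1.0, -1.3, 2.2]
grip_width: 0.0004
```

Emit:
drive_tool(linear=[[0,0,0.1],[0,0,0.2],[0,0,0.3],[0,0,0.4],[0,0,0.4],[0,0,0.4]], turn=[[0,0,0],[0,0,0],[0,0,0],[0,0,0],[0,0,0],[0,0,0]], jaw=[0,0,0,0,0,0])

```text
clock: 4.62
ee_pos: [0.5555, 0.3296, 0.0739]
tool_rot: [-3.142, -0.0, 0.391]
contact_force: [-1.9, -0.6, 4.6]
grip_width: 0.0008
```

Force is 4.6 N at tip height 65.9 mm, which matches the plunger on its stop with the cap 2.1 mm compressed. I press 1 mm more to confirm the slope, then lift.

Emit:
drive_tool(linear=[[0,0,0.1],[0,0,0.1],[0,0,0.1]], turn=[[0,0,0],[0,0,0],[0,0,0]], jaw=[0,0,0])

```text
clock: 4.87
ee_pos: [0.5556, 0.3296, 0.0731]
tool_rot: [-3.142, -0.0, 0.391]
contact_force: [-2.1, 0.3, 6.9]
grip_width: 0.0001
```

Emit:
drive_tool(linear=[[0,0,-1],[0,0,-3],[0,0,-6],[0,0,-10],[0,0,-14],[0,0,-16],[0,0,-16],[0,0,-16]], turn=[[0,0,0],[0,0,0],[0,0,0],[0,0,0],[0,0,0],[0,0,0],[0,0,0],[0,0,0]], jaw=[0,0,0,0,0,0,0,0])

```text
clock: 5.53
ee_pos: [0.5567, 0.3298, 0.2346]
tool_rot: [3.141, -0.005, 0.391]
contact_force: [0.5, -0.6, -0.8]
grip_width: 0.0004
```

```bash
python3 -c "
from h import *
print(go([.519,-.333,.231]))"
```

```text
(array([-28.73,  59.85,   0.24]), array([0.5567, 0.3298, 0.2346]), array([ 0.   ,  0.047,  0.057, -0.001,  0.003,  0.001]))
```

The stop is confirmed at 6.9 N. Now to the bolt bin.

Emit:
drive_tool(linear=[[-28.7,59.8,0],[-28.7,59.8,0],[-28.7,59.8,0],[-28.7,59.8,0],[-28.7,59.8,0],[-28.7,59.8,0],[-28.7,59.8,0],[-28.7,59.8,0],[-28.7,59.8,0],[-28.7,59.8,0]], turn=[[0,0,0],[0,0,0],[0,0,0],[0,0,0],[0,0,0],[0,0,0],[0,0,0],[0,0,0],[0,0,0],[0,0,0]], jaw=[0,0,0,0,0,0,0,0,0,0])

```text
clock: 6.37
ee_pos: [0.5303, -0.0881, 0.2306]
tool_rot: [-3.139, 0.003, 0.391]
contact_force: [0.8, 0.3, 0.1]
grip_width: 0.0005
```

```bash
python3 -c "
from h import *
print(go([.519,-.333,.231]))"
```

```text
(array([-10.37,  22.21,  -0.06]), array([ 0.5303, -0.0881,  0.2306]), array([-0.914,  0.054, -0.099,  0.004,  0.031, -0.903]))
```

Emit:
drive_tool(linear=[[-10.4,22.2,0],[-10.4,22.2,0],[-10.4,22.2,0],[-10.4,22.2,0],[-10.4,22.2,0],[-10.4,22.2,0],[-10.4,22.2,0],[-10.4,22.2,0],[-10.4,22.2,0]], turn=[[0,0,0],[0,0,0],[0,0,0],[0,0,0],[0,0,0],[0,0,0],[0,0,0],[0,0,0],[0,0,0]], jaw=[0,0,0,0,0,0,0,0,0])

```text
clock: 7.12
ee_pos: [0.5191, -0.3303, 0.2305]
tool_rot: [-3.137, 0.001, 0.39]
contact_force: [-0.3, 0.7, -0.4]
grip_width: 0.0002
```

```bash
python3 -c "
from h import *
print(go([.519,-.333,.106]))
S=viewer.snapshot('side');T=viewer.snapshot('top')
k='bearing'
for z0 in [0]:
    a,sa=disc(T,SEED['top'][k],112);b,sb=disc(S,SEED['side'][k],160)
    print(a,sa[2:],b,sb[2:],tri(ray(T,a),ray(S,b)))"
```

```text
(array([-0.1 ,  0.3 , 12.45]), array([ 0.5191, -0.3303,  0.2305]), array([ 0.029, -0.02 ,  0.011, -0.001, -0.001, -0.001]))
[200.1369863  170.08219178] [ 14  14 146] [207.4516129  278.11612903] [ 16  13 155] (array([0.55807355, 0.32905659, 0.06315962]), np.float64(0.0025225452009445585))
```

The bearing cap now triangulates 9 mm lower (63 mm against 72) at the same xy, so it is down and the bin hasn't moved. Next, down over the bolt cap.

Emit:
drive_tool(linear=[[-0.1,0.3,3],[-0.1,0.3,6],[-0.1,0.3,9],[-0.1,0.3,11],[-0.1,0.3,12.4],[-0.1,0.3,12.4],[-0.1,0.3,12.4],[-0.1,0.3,12.4]], turn=[[0,0,0],[0,0,0],[0,0,0],[0,0,0],[0,0,0],[0,0,0],[0,0,0],[0,0,0]], jaw=[0,0,0,0,0,0,0,0])

```text
clock: 7.88
ee_pos: [0.5213, -0.3341, 0.1096]
tool_rot: [3.14, -0.001, 0.392]
contact_force: [-0.5, 0.4, 0.0]
grip_width: 0.0003
```

```bash
python3 -c "
from h import *
print(go([.519,-.333,.077]))
a=viewer.snapshot('side')['pixels'][90:190,310:440,::-1];b=viewer.snapshot('top')['pixels'][100:230,410:540,::-1]
cv2.imwrite('pics/c1.png',np.hstack([cv2.resize(a,(520,400),interpolation=cv2.INTER_CUBIC),cv2.resize(b,(280,280))[:,:] if 0 else cv2.resize(b,(280,400))]))"
```

```text
(array([-0.18, -0.19,  3.26]), array([ 0.5213, -0.3341,  0.1096]), array([-0.007, -0.014, -0.013,  0.001, -0.003,  0.001]))
```

View pics/c1.png

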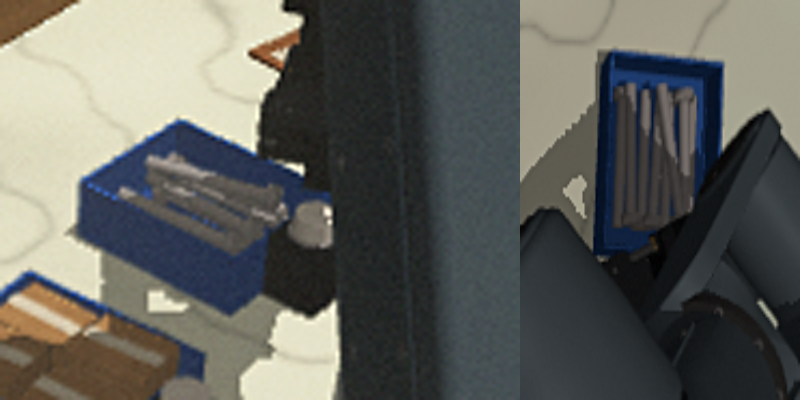

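The side view shows the gripper tip at about (320,185), directly above the bolt cap at (313,222); the arm partly hides it. The position agrees with the measurement, so I press in stages.

Emit:
drive_tool(linear=[[-0.2,-0.1,0.8],[-0.2,-0.1,1.6],[-0.2,-0.1,2.0],[-0.2,-0.1,2.3],[-0.2,-0.1,2.6],[-0.2,-0.1,2.8],[-0.2,-0.1,3.0],[-0.2,-0.1,3.1],[-0.2,-0.1,3.1]], turn=[[0,0,0],[0,0,0],[0,0,0],[0,0,0],[0,0,0],[0,0,0],[0,0,0],[0,0,0],[0,0,0]], jaw=[0,0,0,0,0,0,0,0,0])

```text
clock: 8.73
ee_pos: [0.518, -0.3342, 0.0774]
tool_rot: [-3.141, 0.0, 0.391]
contact_force: [-1.9, 0.9, 2.0]
grip_width: 0.0003
```

Emit:
drive_tool(linear=[[0,0,0.1],[0,0,0.2],[0,0,0.3],[0,0,0.3],[0,0,0.3]], turn=[[0,0,0],[0,0,0],[0,0,0],[0,0,0],[0,0,0]], jaw=[0,0,0,0,0])

```text
clock: 9.15
ee_pos: [0.5183, -0.3344, 0.0747]
tool_rot: [3.141, -0.0, 0.391]
contact_force: [-1.5, -0.3, 3.4]
grip_width: 0.0001
```

Emit:
drive_tool(linear=[[0,0,0.1],[0,0,0.2],[0,0,0.2],[0,0,0.2]], turn=[[0,0,0],[0,0,0],[0,0,0],[0,0,0]], jaw=[0,0,0,0])

```text
clock: 9.48
ee_pos: [0.5183, -0.3345, 0.0731]
tool_rot: [3.141, -0.0, 0.391]
contact_force: [-2.4, 2.5, 6.1]
grip_width: 0.0006
```

Emit:
drive_tool(linear=[[0,0,-1],[0,0,-3],[0,0,-6],[0,0,-10],[0,0,-14],[0,0,-16],[0,0,-16],[0,0,-16]], turn=[[0,0,0],[0,0,0],[0,0,0],[0,0,0],[0,0,0],[0,0,0],[0,0,0],[0,0,0]], jaw=[0,0,0,0,0,0,0,0])

```text
clock: 10.15
ee_pos: [0.5191, -0.3351, 0.2343]
tool_rot: [3.137, -0.002, 0.391]
contact_force: [0.3, -0.5, 0.5]
grip_width: 0.0005
```

```bash
python3 -c "
from h import *
print(go([.555,.147,.231]))"
```

```text
(array([ 21.68, -43.21,   0.2 ]), array([ 0.5191, -0.3351,  0.2343]), array([-0.001,  0.047,  0.057, -0.002,  0.002,  0.   ]))
```

The bolt plunger reached 6.1 N at 73.1 mm, the same as the bearing one. On to the bracket bin, where I'll recheck both pressed caps before descending.

Emit:
drive_tool(linear=[[21.7,-43.2,0],[21.7,-43.2,0],[21.7,-43.2,0],[21.7,-43.2,0],[21.7,-43.2,0],[21.7,-43.2,0],[21.7,-43.2,0],[21.7,-43.2,0],[21.7,-43.2,0],[21.7,-43.2,0]], turn=[[0,0,0],[0,0,0],[0,0,0],[0,0,0],[0,0,0],[0,0,0],[0,0,0],[0,0,0],[0,0,0],[0,0,0]], jaw=[0,0,0,0,0,0,0,0,0,0])

```text
clock: 10.98
ee_pos: [0.5479, 0.0832, 0.2303]
tool_rot: [-3.14, 0.004, 0.391]
contact_force: [0.7, -0.9, 0.1]
grip_width: 0.0001
```

```bash
python3 -c "
from h import *
print(go([.555,.147,.231]))"
```

```text
(array([ 3.09, -5.63, -0.07]), array([0.5479, 0.0832, 0.2303]), array([ 0.923,  0.132, -0.243, -0.001,  0.095,  0.915]))
```

Emit:
drive_tool(linear=[[3.1,-5.6,0],[3.1,-5.6,0],[3.1,-5.6,0],[3.1,-5.6,0],[3.1,-5.6,0]], turn=[[0,0,0],[0,0,0],[0,0,0],[0,0,0],[0,0,0]], jaw=[0,0,0,0,0])

```text
clock: 11.4
ee_pos: [0.5557, 0.144, 0.231]
tool_rot: [-3.141, 0.003, 0.391]
contact_force: [0.1, 0.2, -0.0]
grip_width: 0.0009
```

```bash
python3 -c "
from h import *
print(go([.555,.147,.106]))
S=viewer.snapshot('side');T=viewer.snapshot('top')
for k in SEED['top']:
  try:
    a,sa=disc(T,SEED['top'][k],112);b,sb=disc(S,SEED['side'][k],160)
    p,e=tri(ray(T,a),ray(S,b));print(k,a.round(1),sa[2:],b.round(1),sb[2:],p.round(4),round(e,4))
  except Exception as x: print(k,x)"
```

```text
(array([ 0.09, -0.3 , 12.5 ]), array([0.5557, 0.144 , 0.231 ]), array([-0.026, -0.012, -0.003,  0.003,  0.003,  0.002]))
bearing max() iterable argument is empty
bracket max() iterable argument is empty
carton [379.2 207.4] [ 14  12 128] [356.2 188.1] [13  9 81] [ 0.4779 -0.105   0.071 ] 0.0022
bolt [476.  192.2] [ 13  13 140] [388.2 145.6] [11  6 53] [ 0.5217 -0.3367  0.0628] 0.0001
```

The bolt cap is 10 mm lower at the same xy, and the carton cap is unchanged. The arm hides the bearing cap for now. Descending over the bracket cap.

Emit:
drive_tool(linear=[[0.1,-0.3,3],[0.1,-0.3,6],[0.1,-0.3,9],[0.1,-0.3,11],[0.1,-0.3,12.4],[0.1,-0.3,12.4],[0.1,-0.3,12.4],[0.1,-0.3,12.4]], turn=[[0,0,0],[0,0,0],[0,0,0],[0,0,0],[0,0,0],[0,0,0],[0,0,0],[0,0,0]], jaw=[0,0,0,0,0,0,0,0])

```text
clock: 12.17
ee_pos: [0.5573, 0.147, 0.1094]
tool_rot: [3.141, -0.002, 0.389]
contact_force: [0.0, -0.1, -0.7]
grip_width: 0.0006
```

```bash
python3 -c "
from h import *
print(go([.555,.147,.077]))
a=viewer.snapshot('side')['pixels'][160:280,190:350,::-1]
cv2.imwrite('pics/d1.png',cv2.resize(a,(640,480),interpolation=cv2.INTER_CUBIC))"
```

```text
(array([-0.22, -0.09,  3.24]), array([0.5573, 0.147 , 0.1094]), array([ 0.009, -0.017, -0.01 ,  0.001, -0.002, -0.   ]))
```

View pics/d1.png

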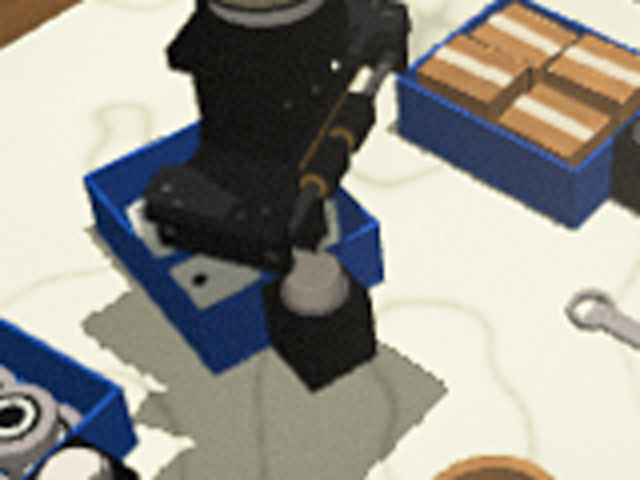

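The fingertip is at about (303,238), just above the bracket cap at (315,280), as at the bearing bin. I press the same way.

Emit:
drive_tool(linear=[[-0.2,-0.1,0.8],[-0.2,-0.1,1.6],[-0.2,-0.1,2.0],[-0.2,-0.1,2.3],[-0.2,-0.1,2.6],[-0.2,-0.1,2.8],[-0.2,-0.1,3.0],[-0.2,-0.1,3.1],[-0.2,-0.1,3.1]], turn=[[0,0,0],[0,0,0],[0,0,0],[0,0,0],[0,0,0],[0,0,0],[0,0,0],[0,0,0],[0,0,0]], jaw=[0,0,0,0,0,0,0,0,0])

```text
clock: 12.97
ee_pos: [0.5538, 0.1481, 0.0773]
tool_rot: [-3.141, 0.001, 0.391]
contact_force: [-1.6, -0.1, 2.7]
grip_width: 0.0006
```

Emit:
drive_tool(linear=[[0,0,0.1],[0,0,0.2],[0,0,0.3],[0,0,0.4],[0,0,0.4],[0,0,0.4]], turn=[[0,0,0],[0,0,0],[0,0,0],[0,0,0],[0,0,0],[0,0,0]], jaw=[0,0,0,0,0,0])

```text
clock: 13.47
ee_pos: [0.5542, 0.1481, 0.0739]
tool_rot: [-3.142, -0.0, 0.391]
contact_force: [-2.3, 0.5, 5.1]
grip_width: 0.0006
```

Emit:
drive_tool(linear=[[0,0,0.1],[0,0,0.1],[0,0,0.1]], turn=[[0,0,0],[0,0,0],[0,0,0]], jaw=[0,0,0])

```text
clock: 13.72
ee_pos: [0.5542, 0.1481, 0.0731]
tool_rot: [3.142, -0.0, 0.391]
contact_force: [-2.1, -0.1, 5.7]
grip_width: 0.0002
```

Emit:
drive_tool(linear=[[0,0,-1],[0,0,-3],[0,0,-6],[0,0,-10],[0,0,-14],[0,0,-17],[0,0,-17],[0,0,-17]], turn=[[0,0,0],[0,0,0],[0,0,0],[0,0,0],[0,0,0],[0,0,0],[0,0,0],[0,0,0]], jaw=[0,0,0,0,0,0,0,0])

```text
clock: 14.38
ee_pos: [0.5561, 0.1481, 0.2454]
tool_rot: [3.139, -0.007, 0.391]
contact_force: [0.6, -0.2, -0.3]
grip_width: 0.0001
```

Emit:
drive_tool(linear=[[-18,29,-4],[-18,29,-4],[-18,29,-4],[-18,29,-4],[-18,29,-4],[-18,29,-4],[-18,29,-4],[-18,29,-4],[-18,29,-4],[-18,29,-4]], turn=[[0,0,0],[0,0,0],[0,0,0],[0,0,0],[0,0,0],[0,0,0],[0,0,0],[0,0,0],[0,0,0],[0,0,0]], jaw=[0,0,0,0,0,0,0,0,0,0])

```text
clock: 15.22
ee_pos: [0.4976, -0.1918, 0.2814]
tool_rot: [-3.141, 0.001, 0.386]
contact_force: [0.3, 0.2, 0.1]
grip_width: 0.0003
```

```bash
python3 -c "
from h import *
S=viewer.snapshot('side');T=viewer.snapshot('top')
for k in SEED['top']:
  try:
    a,sa=disc(T,SEED['top'][k],112);b,sb=disc(S,SEED['side'][k],160)
    p,e=tri(ray(T,a),ray(S,b));print(k,a.round(1),sa[2:],b.round(1),sb[2:],p.round(4),round(e,4))
  except Exception as x: print(k,x)
cv2.imwrite('pics/e.png',np.hstack([cv2.resize(x['pixels'][:,:,::-1],(400,250),interpolation=cv2.INTER_AREA) for x in(T,S)]))"
```

```text
bearing [200.1 170.3] [ 14  14 140] [207.4 278.1] [ 16  14 160] [0.5576 0.3292 0.0636] 0.0022
bracket [274.8 172.3] [ 13  12 132] [268.3 230. ] [ 15  11 114] [0.5564 0.1468 0.0641] 0.0029
carton [384.4 221.6] [14  5 44] [359.7 188.8] [ 6  7 26] [ 0.4552 -0.1101  0.0769] 0.0236
bolt max() iterable argument is empty
```

View pics/e.png

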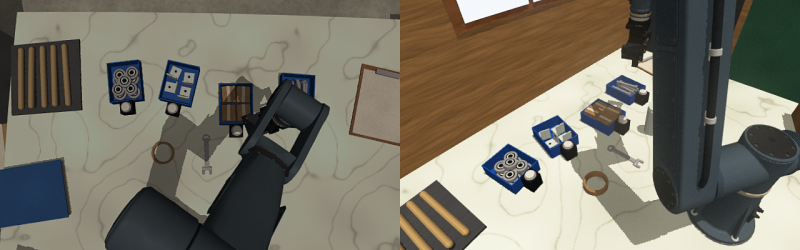

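The bearing and bracket caps both sit about 10 mm lower, with their xy unchanged. The bins, tape and spanner look in place, and the hand is at z 0.28, clear of everything. The carton fix is spoilt by the arm's shadow and the bolt cap is hidden, but both read well at the previous check. I let the arm settle and hand in.

Emit:
drive_tool(linear=[[0,0,0],[0,0,0],[0,0,0],[0,0,0],[0,0,0],[0,0,0]], turn=[[0,0,0],[0,0,0],[0,0,0],[0,0,0],[0,0,0],[0,0,0]], jaw=[0,0,0,0,0,0])

```text
clock: 15.82
ee_pos: [0.4984, -0.1881, 0.2826]
tool_rot: [3.142, -0.0, 0.392]
contact_force: [0.6, 0.3, -0.3]
grip_width: 0.0008
```

```bash
python3 -c "
from h import *
from workcell import ticket
s=monitor.observe();print(s['clock'],s['ee_pos'],s['contact_force'],abs(s['dq']).max());print(ticket.close_job())"
```

```text
15.8167 [ 0.49837549 -0.18811425  0.28260803] [ 0.58183269  0.34153848 -0.29463724] 0.007350818461357704
the job is handed in; nothing more can be done
None
```

I pressed the bearing, bolt and bracket plungers in that order with the shut fingertips and handed the job in at 15.8 s. Each press ended with the fingertips at 65 mm, about 3 mm past full travel. The end-of-press force readings were 6.9, 6.1 and 5.7 N, against the 25 N limit.

**Plungers:** seen from both cameras, all three pressed caps sat 9–10 mm lower afterwards, with their xy within about 1 mm. The carton cap was unchanged when I checked it before the bracket press.

**End state:** the hand was at rest at z 0.28, clear of everything, with no contact force. In the last picture the bins, tape roll and spanner looked in place.

**Checks that failed or disagreed:**
- The triangulated cap heights read about 4–6 mm low throughout (72–74 mm instead of 77–78). I put this down to camera calibration, and the contact forces matched the given heights.
- In the last look the bolt cap was hidden by the arm and the carton cap was in its shadow. Their checks are therefore the ones made before the bracket press.
- I did not re-measure the can after the start. The hand passed well above its height on every move.

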